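# Clear the parts tray and close up the meter row

### The job

First collect every loose control part lying on the desk in front of the meter row (knobs, bezel, ferrule) into the open aluminium tray where it stands. Then lift the tray by its red bar and carry it level, with everything still inside, to rest wholly and squarely on the blue pad. Finally close up the meter row: set the two loose green meter cases, in either order, upright in one line with the bolted-down end case that has the red lamp, each butted flush against its neighbour with no gap and their fronts in line, without disturbing the mug, screwdriver or logbook.

Things in the scene. Friction and masses are not known exactly. Their poses are not given: they have to be found in the camera images.
- end_case_c (a point): fixed end of the meter row: the same green case, 60 (x) x 90 (y) x 80 mm, point at the centre of the box, dial on its -x face; bolted down, with a brass foot on its +y side and a red lamp (22 mm across, 12 mm high) on top. The row is built towards its own -y side: next case centre at 90 mm along -y, the following one at 180 mm
- case_a_c (a point): loose green enamel meter case, box 60 (x, depth) x 90 (y, width) x 80 mm high, 450 g; round white dial on its -x face; point at the centre of the box, 40 mm above its underside; axes those of the box, z up. Slides on the desk; can be gripped across its 60 mm depth
- case_b_c (a point): loose, the same as case_a: green enamel meter case, box 60 (x, depth) x 90 (y, width) x 80 mm high, 450 g; round white dial on its -x face; point at the centre of the box, 40 mm above its underside; axes those of the box, z up
- tray_grip (a point): centre of the red carrying bar of the open aluminium tray (500 g), 72.5 mm above the tray's underside. Tray 150 (x) x 230 (y) x 25 mm high, walls and floor 5 mm. The bar runs the full length along the tray's x over its middle, 12 mm thick (y), from 60 to 85 mm above the underside, on a 7 mm upright at each end. The tray starts in the row's gap beside the end case
- pad: blue pad fixed on the desk, 190 (x) x 270 (y) x 3 mm; origin at the centre of its underside; where the tray goes, the tray's long side along the pad's long side (either way round)
- tuning_knob_c (a point): large black phenolic tuning knob, upright cylinder 58 mm diameter, 40 mm high, 150 g; point at its centre, 20 mm up. May be absent
- bezel_c (a point): aluminium dial bezel with a dial in it, disc 60 mm diameter, 24 mm high, 120 g; point at its centre, 12 mm up. May be absent
- ferrule_a_c (a point): brass panel ferrule standing on the desk, cylinder 40 mm diameter, 60 mm high, 150 g; point at its centre, 30 mm up. May be absent
- chrome_knob_c (a point): chrome knob, upright cylinder 50 mm diameter (narrowing over the top 10 mm to look at only), 40 mm high, 150 g; point at its centre, 20 mm up. May be absent
- ferrule_b_c (a point): second brass panel ferrule, 40 mm diameter, 60 mm high, 150 g; starts loose and upright inside the tray, always present, and stays in it; point at its centre, 30 mm up
- mug: white mug, 76 mm across, 90 mm high, a bystander left of the end case; origin at the centre of its underside
- driver: screwdriver 190 mm long lying on the desk to the right of the row, a bystander; origin under the middle of it
- logbook: dark red logbook 150 x 210 x 18 mm to the left, a bystander; origin at the centre of its underside
There are look-alikes about, which are no part of the job. Leave any pink look-alike of the part that bears case_a_c alone.

How it is judged:
By the outcome, as a careful person would: the job done as asked, in the order asked, and still so for the second after the job is handed in, with the robot touching nothing.
Of tuning_knob, bezel, ferrule_a, chrome_knob only 2 to 3 are there at a start; the rules pass over those that are not, and their reading is None.
At some moment in a run one of case_a, case_b may be knocked a few centimetres aside while the robot is not near it.
It also fails if it takes over 210 s, if anything falls off the work surface, if the arm or the gripper's body presses on something with over 40 N, if the wrist force passes 120 N, or if a joint passes its speed limit or range.

### The arm

A 7-joint arm with a two-finger parallel gripper is mounted at the origin on the work surface. World frame = base frame: x ahead of the robot, y to its left, z up, the work surface at z = 0. Lengths are in m, angles in rad, forces in N, time in s.
With the tool pointing down it reaches from about 0.425 to 0.825 m from the base axis. Payload 3.6 kg.
Tool frame: the origin (TCP) lies where the fingers leave the gripper's body, on its centre line; the fingertips stand 73 mm ahead of it and the grasp point (between the pads) lies 54 mm ahead of it; z points along the fingers, y is the line along which they close (so a half turn about z gives the same grasp; the last joint's range is limited). The gripper opens to 85 mm and grips with 20 to 120 N. Pads are 22 mm wide; open, the fingers measure 114 mm over their backs; the gripper's body (76 mm by 85 mm) begins 54 mm behind the grasp point. The pads swing forward as they close: fully open they stand 13 mm farther back than shut.
Start: joints at [-1.312, 0.615, -0.013, 1.423, 0.008, 1.103, -0.04], TCP at [0.183, 0.624, 0.304] pointing down, gripper open.
Joint ranges: [-3.12, 3.12], [-0.3, 2.06], [-1.34, 1.32], [0.26, 2.42], [-1.36, 4.5], [0.01, 1.98], [-2.84, 2.84]. Speed limits (rad/s): [2.79, 2.79, 3.14, 3.14, 3.14, 3.14, 3.14].

### API

Orientations are given as a unit quaternion [x, y, z, w].
In Python, from station import arm, snapshot, camera_info, ticket gives the robot as it stands. Calls block until the motion is done:
- arm.movep(position, orientation): joint-space move of the TCP to a pose.
- arm.line_to(position, velocity=0.15, ori=None): straight line of the TCP; ori=None keeps the orientation; velocity is the mean speed in m/s.
- arm.move_j(angles): joint-space move.
- arm.move_gripper(opening, effort=None): opening from 0.0 (shut) to 1.0 (fully open); effort is the grip in N (None keeps the last); returns when the fingers have stopped.
- arm.pause(seconds).
- arm.ik(position, orientation): joint angles nearest the present ones, or None.
- snapshot(name): name is "scene" or "top" or "wrist"; returns the picture (400x640x3 uint8, blue, green, red); there is no depth.
- camera_info(name): a dict with "fx", "fy", "cx", "cy" (pixels), "dist_coeffs" ([k1, k2, p1, p2, k3] as OpenCV has them; the pictures are not rectified), "R" (3x3) and "t" (3): a world point X has camera coordinates R X + t; the wrist camera has in their place "T_tool_cam" (4x4, takes a point from camera to tool coordinates, whose origin is the TCP and whose axes are the flange's). Camera axes: x right, y down, z forward; pixel columns grow to the right and rows downward; lengths in m; the calibration is good to about 2 mm. A picture is of the moment at which its call begins: read the wrist's pose just before it. camera_info takes no time and is no camera call.
A pose or a line that the arm cannot do raises arm.MotionError and nothing moves.
- ticket.finish_job(): hands the job in; it is judged then, once.
Readings, each from a call of its own:
- arm.read_time(): time.
- arm.read_joint_positions(): joint angles.
- arm.read_dq(): joint speeds.
- arm.read_effort(): joint torques, N m.
- arm.read_tool_pos(): TCP position.
- arm.read_eef_rot(): TCP orientation.
- arm.read_ft_force(): force on the tool from outside, world axes, zero at the start.
- arm.read_wrist_torque(): the same for the moment, N m.
- arm.read_opening(): opening from 0.0 (shut) to 1.0 (fully open).
- arm.read_finger_force(): force on a finger pad.
Only numpy, scipy, OpenCV 4.12 (cv2) and the standard library are available. Lean on these libraries where they do the work, as an engineer would, in place of code of your own. Each camera call takes 0.05 s, during which the arm holds its last target. There are 200 camera calls.

## Working session

There is one attempt and no reset: what is moved stays moved. The work goes in short steps, each a Python script; the robot and the scene stay as the last script left them, time stands still between calls to the robot, and variables do not carry over. Pictures are saved under pics/ and viewed, at most 14 in all, crops included, and the job is handed in when it is done.

```bash
ls; mkdir -p pics; python3 - <<'E'
from station import arm,snapshot,camera_info
import cv2,numpy as np
for n in("scene","top","wrist"):
    cv2.imwrite(f"pics/{n}0.png",snapshot(n))
    c=camera_info(n); print(n,{k:np.round(v,4).tolist() for k,v in c.items()})
print(arm.read_tool_pos(),arm.read_eef_rot(),arm.read_time())
E
```

```text
pics
scene {'fx': 489.0451, 'fy': 489.0451, 'cx': 323.0455, 'cy': 198.2103, 'dist_coeffs': [-0.0302, 0.0, 0.0, 0.0, 0.0], 'R': [[-0.2498, 0.9683, -0.0008], [0.8131, 0.2093, -0.5431], [-0.5258, -0.1363, -0.8396]], 't': [0.1263, -0.4727, 1.6433]}
top {'fx': 506.4, 'fy': 506.4, 'cx': 324.7759, 'cy': 196.9031, 'dist_coeffs': [-0.0238, 0.0, 0.0, 0.0, 0.0], 'R': [[-0.0193, -0.9998, -0.0033], [-0.9798, 0.0196, -0.1991], [0.1991, -0.0006, -0.98]], 't': [0.0393, 0.6156, 1.2168]}
wrist {'fx': 290.5991, 'fy': 290.5991, 'cx': 318.3475, 'cy': 201.6773, 'dist_coeffs': [0.0126, 0.0, 0.0, 0.0, 0.0], 'T_tool_cam': [[-0.001, -0.9631, -0.2692, 0.0687], [1.0, -0.0008, -0.0008, 0.0013], [0.0005, -0.2692, 0.9631, -0.0701], [0.0, 0.0, 0.0, 1.0]]}
[0.18248324 0.62339473 0.30298518] [ 1.41892066e-01  9.89881617e-01 -1.00513351e-03 -1.26985605e-04] 0.15
```

View pics/top0.png

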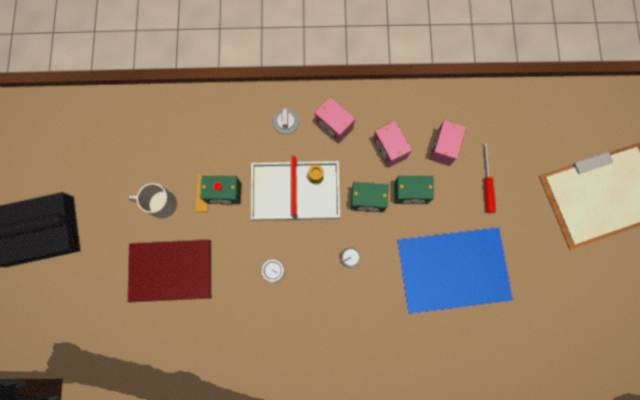

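View pics/scene0.png

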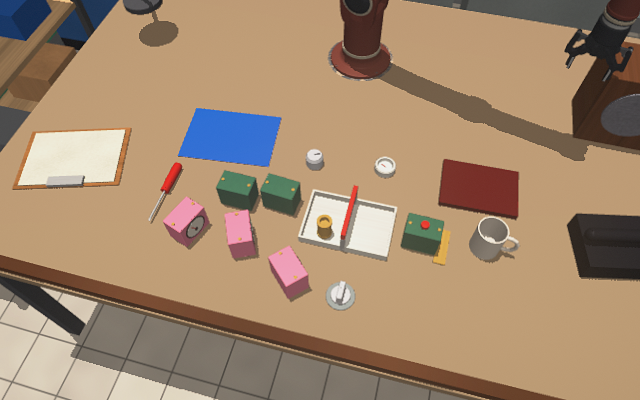

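Top view: candidates are the bezel at (272,271), the chrome knob at (350,258), and a grey disc with a lever at (286,121). The disc lies behind the row, so it is a look-alike. The green cases are at (220,190, with the lamp), (370,197) and (415,190). The pink ones are to be left alone. I'll confirm in a crop and measure.

```bash
cat > h.py <<'E'
import numpy as np,cv2
from scipy.spatial.transform import Rotation as Ro
from station import arm,snapshot,camera_info,ticket
def Rt(a):  # tool down, closing axis at angle a
    y=np.array([np.cos(a),np.sin(a),0]);z=np.array([0,0,-1.]);return np.column_stack([np.cross(y,z),y,z])
def quat(a): return Ro.from_matrix(Rt(a)).as_quat()
def shot(n):
    p=arm.read_tool_pos();q=arm.read_eef_rot();im=snapshot(n);c=camera_info(n)
    if n=="wrist":
        T=np.array(c["T_tool_cam"]);Rw=Ro.from_quat(q).as_matrix()
        R=Rw@T[:3,:3];o=Rw@T[:3,3]+p
    else:
        R=np.array(c["R"]).T;o=-R@np.array(c["t"])
    K=np.array([[c["fx"],0,c["cx"]],[0,c["fy"],c["cy"]],[0,0,1]])
    def cast(px,z):
        u=cv2.undistortPoints(np.float64(px).reshape(-1,1,2),K,np.float64(c["dist_coeffs"]))[:,0]
        d=np.c_[u,np.ones(len(u))]@R.T
        return (o+d*((z-o[2])/d[:,2])[:,None])[:,:2]
    return im,cast
def hsv(im,lo,hi): return cv2.inRange(cv2.cvtColor(im,cv2.COLOR_BGR2HSV),lo,hi)
def red(im): return hsv(im,(0,150,120),(6,255,255))|hsv(im,(174,150,120),(180,255,255))
def blobs(m,amin=60):
    cs=cv2.findContours(m,cv2.RETR_EXTERNAL,cv2.CHAIN_APPROX_NONE)[0]
    return [c[:,0].astype(float) for c in cs if cv2.contourArea(c)>amin]
def rect(P): # metric min-area rect -> centre, (long,short), angle of long side in (-90,90]
    c,(w,h),a=cv2.minAreaRect((P*1000).astype(np.float32))
    if w<h:w,h,a=h,w,a+90
    a=(a+90)%180-90
    return np.round(np.array(c)/1000,4),(round(w,1),round(h,1)),round(a,1)
def go(p,a,vel=None,lift=True):
    """tool-down move choosing the half turn with less wrist travel"""
    best=None;j=np.array(arm.read_joint_positions())
    for k in(0,np.pi,-np.pi):
        s=arm.ik(list(p),list(quat(a+k)))
        if s is not None:
            d=np.abs(np.array(s)-j).max()+.3*abs(s[6])
            if best is None or d<best[0]:best=(d,a+k)
    if best is None: raise RuntimeError("no ik")
    arm.movep(list(p),list(quat(best[1])))
def gp(z): return z+0.054
E
python3 - <<'E'
from h import *
im,cast=shot("top")
for n,m,z in(("pad",hsv(im,(100,150,80),(125,255,255)),.003),("red",red(im),.085),("green",hsv(im,(60,80,20),(95,255,255)),.08)):
    for c in blobs(m,30): print(n,c.mean(0).round(),rect(cast(c,z)))
for n,p,z in(("bezel",(272,271),.024),("knob",(350,258),.04),("ferB",(316,172),.065),("disc",(286,121),.02),("mug",(152,198),.09)): print(n,cast([p],z))
print("tray",cast([(251,163),(338,162),(340,218),(251,220)],.025))
a=cv2.resize(im[95:295,180:450],None,fx=2.9,fy=2.9,interpolation=cv2.INTER_CUBIC);cv2.imwrite("pics/crop.png",a)
E
```

```text
pad [454. 270.] (array([ 0.4315, -0.3018]), (265.7, 185.8), -84.1)
red [217. 186.] (array([0.6447, 0.2942]), (20.7, 17.5), 1.2)
red [490. 195.] (array([ 0.6098, -0.3833]), (89.1, 22.8), -2.3)
red [293. 185.] (array([0.6443, 0.1059]), (148.3, 10.1), -0.4)
green [370. 196.] (array([ 0.6118, -0.0832]), (86.8, 64.4), 84.8)
green [220. 189.] (array([0.6369, 0.2873]), (93.4, 64.0), 88.8)
green [415. 188.] (array([ 0.6298, -0.195 ]), (93.8, 63.9), 88.9)
bezel [[0.43543919 0.16436212]]
knob [[ 0.46310444 -0.0330306 ]]
ferB [[0.68076097 0.04831582]]
disc [[0.83553399 0.12763734]]
mug [[0.61634822 0.45525794]]
tray [[ 0.7189337   0.22007059]
 [ 0.7169821  -0.00946391]
 [ 0.56751732 -0.01095783]
 [ 0.56681983  0.21857809]]
```

View pics/crop.png

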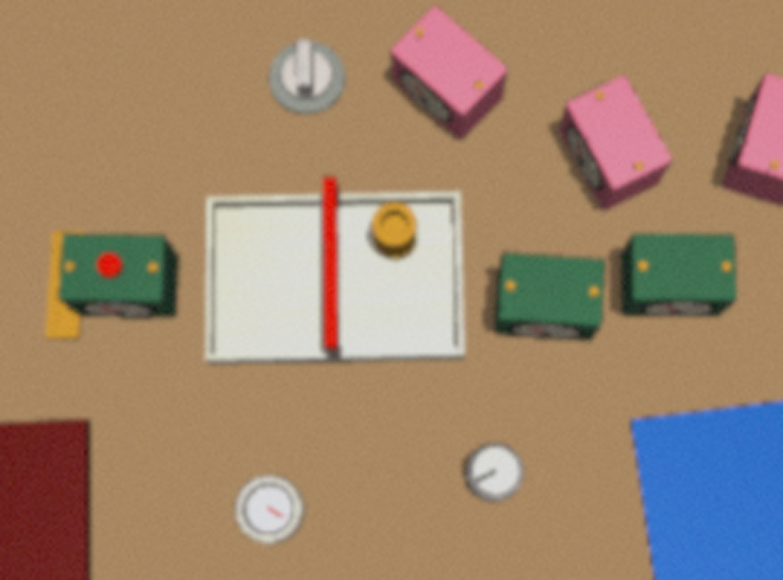

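Confirmed: the bezel has a red needle at crop (268,510), the chrome knob is at (495,472), ferrule_b is in the tray, and the switch disc at (305,75) is not part of the job. Bezel first.

```bash
cat >> h.py <<'E'
def find(m,cast,z,exp,tol=.03):
    best=None
    for c in blobs(m,200):
        P=cast(c,z)
        (x,y),r=cv2.minEnclosingCircle((P*1000).astype(np.float32));x/=1000;y/=1000
        d=np.hypot(x-exp[0],y-exp[1])
        if d<tol and (best is None or d<best[0]):best=(d,x,y,r)
    return best
def descend(z0,z1,step=.002,f=4):
    p=arm.read_tool_pos();arm.line_to([p[0],p[1],z0],.1);arm.pause(.1);f0=np.array(arm.read_ft_force());z=z0
    while z>z1+1e-6:
        z=max(z1,z-step);arm.line_to([p[0],p[1],z],.04)
        if np.abs(np.array(arm.read_ft_force())-f0).max()>f: break
    return z
E
python3 - <<'E'
from h import *
e=(0.4354,.1644)
arm.move_gripper(1.0,40)
go([*e,.26],0)
im,cast=shot("wrist");cv2.imwrite("pics/w1.png",im)
m=hsv(im,(0,0,110),(180,70,255));b=find(m,cast,.024,e);print(b)
arm.pause(.2)
if b and 25<b[3]<36:
    go([b[1],b[2],.15],0);print(descend(.085,.071),arm.read_ft_force(),arm.read_tool_pos(),arm.read_opening())
print(arm.read_time())
E
```

```text
(np.float64(0.002340341443712049), 0.43740850830078126, 0.16560128784179687, 29.245872497558594)
0.071 [-0.23365727  0.46915366 -0.77625001] [0.4377882  0.16555176 0.07087787] 1.0000407214648521
5.7333
```

View pics/w1.png

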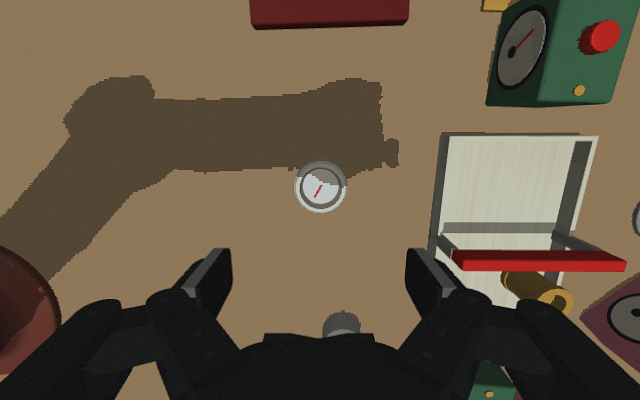

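```bash
python3 - <<'E'
from h import *
p=arm.read_tool_pos();q=list(arm.read_eef_rot())
arm.line_to([p[0],p[1],.073],.05)
arm.move_gripper(0.0,40);print("grip",arm.read_opening(),arm.read_finger_force(),arm.read_ft_force())
arm.line_to([p[0],p[1],.19],.2);print(arm.read_opening(),arm.read_ft_force())
x,y=.636,.162
arm.line_to([x,y,.19],.25)
print(descend(.10,.079,.002,5),arm.read_ft_force())
arm.move_gripper(.88);arm.pause(.2)
arm.line_to([x,y,.2],.2)
e=(0.4631,-.033)
arm.move_gripper(1.0);go([*e,.26],np.pi/2)
im,cast=shot("wrist");cv2.imwrite("pics/w2.png",im)
b=find(hsv(im,(0,0,110),(180,70,255)),cast,.04,e);print(b,arm.read_eef_rot(),arm.read_time())
E
```

```text
grip 0.693915212430812 42.3202121257782 [-0.93863433 -0.63272812  5.26286971]
0.6886826636093142 [-1.16225476 -0.44327574 -1.56646955]
0.079 [-0.4660137  -1.23790131 -2.06207246]
(np.float64(0.006192320450476432), 0.4582607116699219, -0.036863433837890626, 21.385204315185547) [ 9.99998140e-01  1.90872990e-03  2.73302955e-04 -3.60889810e-05] 14.55
```

View pics/w2.png

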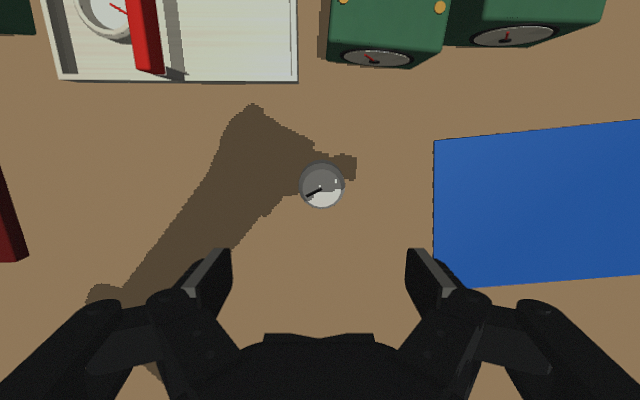

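The bezel is in the tray at (105,12). The chrome knob's outline is centred at about (321,185). Next I grasp it and put it in the -y half.

```bash
python3 - <<'E'
from h import *
im,cast=shot("wrist");k=cast([(321.5,185)],.03)[0];print(k)
arm.line_to([*k,.15],.25)
print(descend(.095,.083))
arm.move_gripper(0.0,40);print("grip",arm.read_opening(),arm.read_finger_force(),arm.read_ft_force())
arm.line_to([*k,.20],.2)
x,y=.608,.048
arm.line_to([x,y,.20],.25)
print(descend(.10,.090,.002,5),arm.read_ft_force())
arm.move_gripper(.70);arm.pause(.2)
arm.line_to([x,y,.2],.2)
arm.move_gripper(.45)
# look at tray + row from a hover
arm.line_to([.56,.105,.33],.3)
im,cast=shot("wrist");cv2.imwrite("pics/w3.png",im)
for c in blobs(red(im),100): print("red",c.mean(0).round(),rect(cast(c,.085)))
print(arm.read_tool_pos(),arm.read_time())
E
```

```text
[ 0.46675352 -0.03383188]
0.083
grip 0.5733912367584729 41.22464954853058 [-1.36797163 -0.04649003  3.89581263]
0.09 [ 1.26678297 -3.25621905 -2.96631487]
red [130. 103.] (array([0.6438, 0.2981]), (20.0, 19.8), -50.4)
red [311.  83.] (array([0.6581, 0.1146]), (115.9, 11.3), -2.6)
[0.55943303 0.10450137 0.32875359] 24.1667
```

View pics/w3.png

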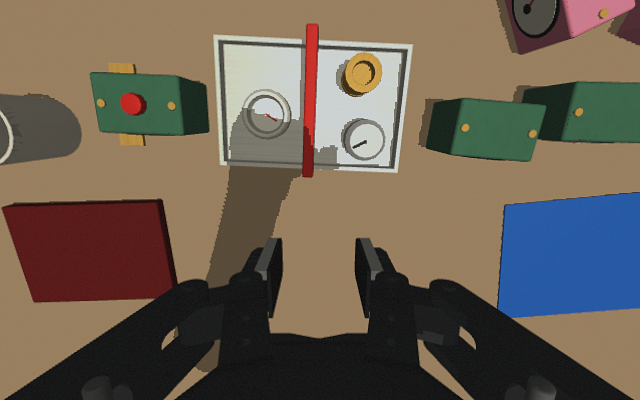

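Everything is in the tray: bezel (267,113), ferrule (362,73), knob (364,138). Next I measure the bar, including its shadowed part, and grip it.

```bash
cat >> h.py <<'E'
def dred(im): return hsv(im,(0,160,50),(7,255,255))|hsv(im,(173,160,50),(180,255,255))
E
python3 - <<'E'
from h import *
im,cast=shot("wrist")
for c in blobs(dred(im),300): print("red",c.mean(0).round(),rect(cast(c,.085)))
imt,ct=shot("top")
for c in blobs(dred(imt),60): print("top",c.mean(0).round(),rect(ct(c,.085)))
E
```

```text
red [ 88. 249.] (array([0.4757, 0.3718]), (172.4, 122.6), -88.3)
red [131. 103.] (array([0.6432, 0.2955]), (24.8, 21.1), 79.1)
red [309.  99.] (array([0.642 , 0.1154]), (148.0, 11.5), -2.6)
top [167. 270.] (array([0.4384, 0.4066]), (197.7, 138.2), -88.4)
top [489. 195.] (array([ 0.6098, -0.3818]), (88.8, 24.9), -1.1)
```

```bash
python3 - <<'E'
from h import *
a=np.radians(87.4);p=[.642,.1154]
q0=arm.read_eef_rot()
flip=np.pi if Ro.from_quat(q0).as_matrix()[1,1]<0 else 0
arm.move_gripper(.5)
arm.line_to([*p,.22],.25,ori=list(quat(a+flip)))
print(descend(.16,.128,.004,5))
arm.move_gripper(0,90);print("grip",arm.read_opening(),arm.read_finger_force(),arm.read_ft_force(),arm.read_wrist_torque())
arm.line_to([*p,.138],.03);arm.pause(.3);print(arm.read_ft_force(),arm.read_wrist_torque(),arm.read_opening())
im=snapshot("scene");cv2.imwrite("pics/s1.png",cv2.resize(im[150:320,260:480],None,fx=3,fy=3))
print(arm.read_time())
E
```

```text
0.128
grip 0.12483567297318043 88.72073292732239 [-0.09221921 -1.16902153  1.01357792] [-0.02700521  0.09646439 -0.01177039]
[-0.17677472  0.78070912 -9.30192162] [ 0.08789763 -0.02610499  0.00631335] 0.12646749360677725
29.2583
```

View pics/s1.png

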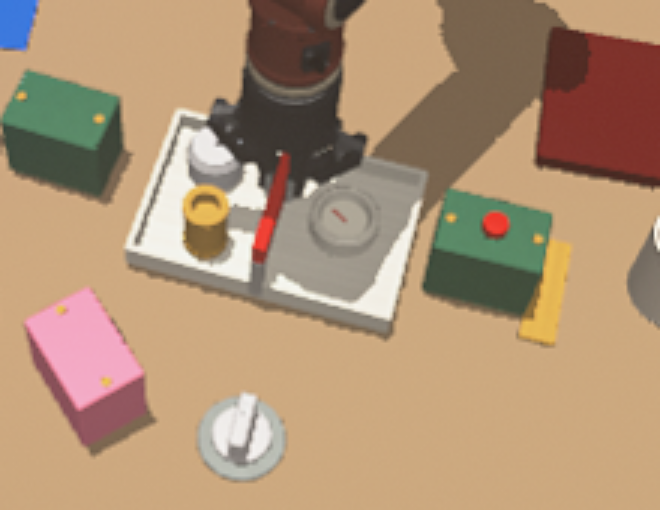

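The tray is level and holding. Carry it to the pad.

```bash
python3 - <<'E'
from h import *
q0=arm.read_eef_rot();flip=np.pi if np.sin(0)+(Ro.from_quat(q0).as_matrix()[1,1]<0) else 0
q=list(quat(np.radians(95.9)+flip));p=[.4315,-.302]
arm.line_to([.642,.1154,.265],.12)
arm.line_to([*p,.265],.16,ori=q);arm.pause(.2)
print(arm.read_ft_force(),arm.read_wrist_torque())
arm.line_to([*p,.145],.12);arm.pause(.2);f0=np.array(arm.read_ft_force());z=.141
while z>.126:
    arm.line_to([*p,z],.03)
    if arm.read_ft_force()[2]-f0[2]>4: break
    z-=.0015
print("touch",z,arm.read_ft_force())
arm.move_gripper(.4);arm.pause(.2)
arm.line_to([*p,.26],.2)
# hover between to view loose cases
go([.56,-.14,.36],np.pi/2);arm.move_gripper(1.0)
im,cast=shot("wrist");cv2.imwrite("pics/w4.png",im)
imt,ct=shot("top");cv2.imwrite("pics/t4.png",imt)
print(arm.read_time())
E
```

```text
[ 0.13061105  0.37674433 -8.79263313] [0.12669656 0.0530013  0.02812466]
touch 0.13049999999999998 [-1.156865    1.44769511  0.18295937]
40.05
```

View pics/w4.png

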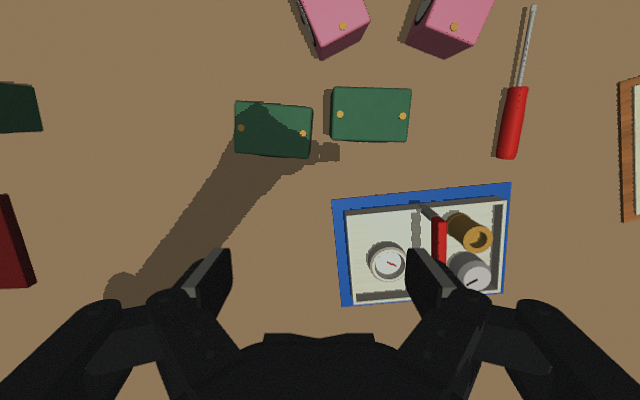

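View pics/t4.png

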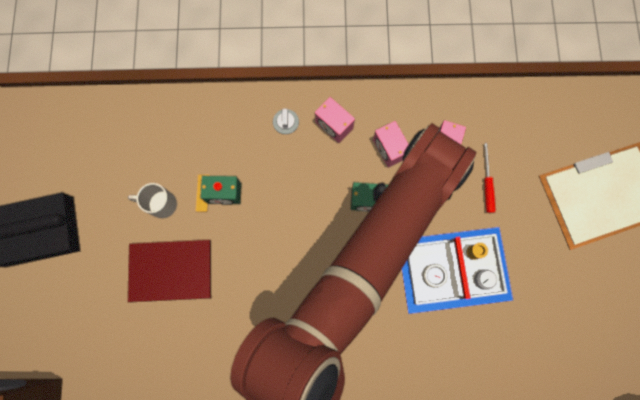

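The tray rests on the pad with everything in it; the loose cases are at wrist (273,130) and (371,114). I now measure the end case and the nearer case the same way, from the brass screws on top.

```bash
cat >> h.py <<'E'
def case_meas(xy,flip,tag=None,z=.28):
    q=list(quat(np.pi/2+flip));arm.movep([*xy,z],q);arm.pause(.15)
    im,cast=shot("wrist")
    if tag: cv2.imwrite(f"pics/{tag}.png",im)
    g=hsv(im,(60,80,15),(95,255,255));out=[]
    for c in blobs(hsv(im,(12,150,90),(28,255,255)),8):
        P=cast(c,.081);out.append([*c.mean(0).round(),*P.mean(0).round(4),len(c)])
    gb=[(c.mean(0).round(),rect(cast(c,.08))) for c in blobs(g,800)]
    return np.array(out),gb
E
python3 - <<'E'
from h import *
np.set_printoptions(suppress=True)
fl=np.pi if Ro.from_quat(arm.read_eef_rot()).as_matrix()[1,1]<0 else 0;print(fl)
for xy,t in(((.612,-.083),"w5"),((.64,.287),"w6")):
    o,g=case_meas(xy,fl,t);print(o);print(*g,sep="\n")
a=np.hstack([cv2.imread(f"pics/{t}.png")[60:280,140:500] for t in("w5","w6")]);cv2.imwrite("pics/c56.png",a)
print(arm.read_time())
E
```

```text
3.141592653589793
[[562.     304.       0.4907  -0.3432  85.    ]
 [356.     192.       0.6136  -0.1204  18.    ]
 [281.     186.       0.6201  -0.0485  19.    ]
 [479.     172.       0.633   -0.235   22.    ]
 [402.     170.       0.6353  -0.1632  21.    ]
 [551.      66.       0.7232  -0.2825  25.    ]
 [412.      66.       0.7245  -0.1642  24.    ]]
(array([318., 185.]), (array([ 0.6205, -0.0846]), (87.9, 65.5), 84.7))
(array([434., 166.]), (array([ 0.6358, -0.1906]), (103.3, 61.9), 88.3))
(array([ 16., 157.]), (array([0.6469, 0.1953]), (53.8, 38.0), -2.7))
[[638.     210.       0.6239  -0.0203  15.    ]
 [347.     193.       0.6421   0.2586  19.    ]
 [271.     191.       0.6445   0.3306  19.    ]
 [259.     171.       0.6633   0.3416 199.    ]]
(array([605., 200.]), (array([0.6307, 0.0105]), (88.1, 64.0), 85.1))
(array([309., 187.]), (array([0.6473, 0.2947]), (87.7, 66.2), 88.3))
42.35
```

View pics/c56.png

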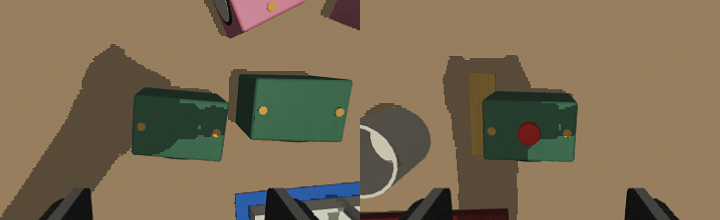

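The end case is centred near (.6436,.2946), yaw about -1.8°. The second picture suggests the nearer case was knocked about 3 cm towards +y, so I re-measure just before gripping it.

```bash
cat >> h.py <<'E'
YAW=np.radians(-1.8);U=np.array([-np.sin(YAW),np.cos(YAW)]);C=np.array([.6436,.2946])
def grab_place(k,xy,yaw,ftarget=8):
    """grip case at xy/yaw across its depth, set it k places down the row and push it home"""
    go([*xy,.19],yaw);a0=Ro.from_quat(arm.read_eef_rot()).as_matrix()[0,1]<0
    arm.move_gripper(1.0,60)
    print("down",descend(.13,.104,.004,5))
    arm.move_gripper(0,60);print("grip",arm.read_opening(),arm.read_finger_force())
    arm.line_to([*xy,.119],.08)
    q=list(quat(YAW+(np.pi if a0 else 0)))
    s=C-U*(.09*k+.015)
    arm.line_to([*s,.119],.15,ori=q);print("held",arm.read_opening(),arm.read_ft_force())
    z=.110
    f0=np.array(arm.read_ft_force())
    while z>.102:
        arm.line_to([*s,z],.04)
        if arm.read_ft_force()[2]-f0[2]>3:break
        z-=.001
    print("desk",z);arm.pause(.1)
    f0=np.array(arm.read_ft_force());d=.015
    while d>-.012:
        d-=.0007;arm.line_to([*(C-U*(.09*k+d)),z],.02)
        if abs((np.array(arm.read_ft_force())-f0)[1])>ftarget:break
    print("pushed",d,arm.read_ft_force()-f0,arm.read_tool_pos())
def find_case(xy,flip,tag=None):
    o,g=case_meas(xy,flip,tag);c=np.array(o)
    best=None
    for i in c:
        for j in c:
            v=i[2:4]-j[2:4]
            if abs(np.hypot(*v)-.072)<.004 and v[1]>.05 and max(i[4],j[4])<40:
                m=(i[2:4]+j[2:4])/2;d=np.hypot(*(m-xy))
                if best is None or d<best[0]:best=(d,m,np.arctan2(-v[0],v[1]))
    print(best,g);return best
E
python3 - <<'E'
from h import *
b=find_case((.617,-.057),np.pi,"w7")
if b and b[0]<.05 and abs(b[2])<.4: grab_place(1,b[1],b[2])
print(arm.read_time())
E
```

```text
(np.float64(0.004513590588434061), array([ 0.6215 , -0.05735]), np.float64(-0.08325633317706745)) [(array([322., 186.]), (array([ 0.6254, -0.0574]), (87.8, 65.6), 85.3)), (array([464., 172.]), (array([ 0.6366, -0.1871]), (110.3, 62.8), 88.4)), (array([ 27., 161.]), (array([0.6445, 0.2145]), (63.6, 62.1), 87.4))]
down 0.104
grip 0.6945750767376455 66.86894416809082
held 0.6945211886725419 [-0.64196006 -0.21083541 -4.77223717]
desk 0.103
pushed -0.007399999999999994 [ 1.5861098  -8.0483258  -0.07776651] [0.64301395 0.20513798 0.10461138]
60.55
```

```bash
python3 - <<'E'
from h import *
np.set_printoptions(suppress=True)
arm.move_gripper(.85);arm.pause(.2)
p=arm.read_tool_pos();arm.line_to([p[0],p[1],.2],.15)
o,g=case_meas((.645,.25),np.pi,"w8");print(o);print(*g,sep="\n")
im=cv2.imread("pics/w8.png")[110:270,200:440];cv2.imwrite("pics/c8.png",cv2.resize(im,None,fx=3.3,fy=3.3,interpolation=cv2.INTER_CUBIC))
print(arm.read_time())
E
```

```text
[[405.     198.       0.6416   0.168   22.    ]
 [310.     197.       0.6423   0.2588  20.    ]
 [330.     195.       0.6443   0.2401  18.    ]
 [234.     195.       0.6446   0.3309  19.    ]
 [227.     171.       0.6664   0.3356 199.    ]]
(array([320., 191.]), (array([0.6478, 0.2492]), (178.3, 68.9), 88.7))
63.2833
```

View pics/c8.png

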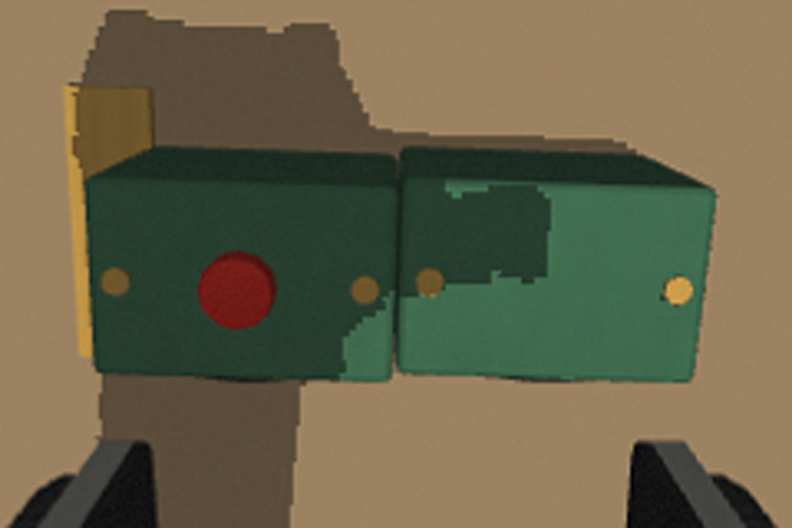

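The case is square, but its front is about 2.4 mm back: its screw is at row 282 against 290, and there may be a hairline gap. I regrip and push it home with position feedback.

```bash
cat >> h.py <<'E'
C=np.array([.6434,.2948]);YAW=np.radians(-1.85);U=np.array([-np.sin(YAW),np.cos(YAW)]);N=np.array([U[1],-U[0]])
def home(k,z,f=14,x0=0.,d=.006,dmin=-.02):
    """push along the row, holding depth (actual TCP along N) by integral correction"""
    ix=x0;ref=(C-U*.09*k)@N
    for _ in range(8):
        arm.line_to([*(C-U*(.09*k+d)+N*ix),z],.03);arm.pause(.05);e=ref-np.array(arm.read_tool_pos())[:2]@N;ix+=.8*e
        if abs(e)<.0003:break
    print("depth err",e,ix);f0=np.array(arm.read_ft_force())
    while d>dmin:
        d-=.0008;arm.line_to([*(C-U*(.09*k+d)+N*ix),z],.03)
        e=ref-np.array(arm.read_tool_pos())[:2]@N;ix+=.3*e
        fy=(np.array(arm.read_ft_force())-f0)[:2]@U
        if abs(fy)>f:break
    print("home d",d,"fy",fy,"depth err",e,"ix",ix,arm.read_tool_pos())
E
python3 - <<'E'
from h import *
p=np.array([.6430,.2041])
q=list(quat(YAW+np.pi)) ; go([*p,.2],YAW);arm.move_gripper(1.0,60)
print(descend(.13,.104,.004,5));arm.move_gripper(0,60);print(arm.read_opening(),arm.read_tool_pos())
home(1,.104)
arm.move_gripper(.85);arm.pause(.2)
p=arm.read_tool_pos();arm.line_to([p[0],p[1],.2],.15)
o,g=case_meas((.645,.25),np.pi,"w9");print(o[:5]);print(*g,sep="\n")
im=cv2.imread("pics/w9.png")[110:270,200:440];cv2.imwrite("pics/c9.png",cv2.resize(im,None,fx=3.3,fy=3.3,interpolation=cv2.INTER_CUBIC))
print(arm.read_time())
E
```

```text
0.104
0.6906874649924165 [0.64350291 0.20428798 0.10435705]
depth err -1.1688575672352819e-05 -9.350860537882255e-06
home d -0.009200000000000002 fy -14.290539330803853 depth err -0.000307372331852962 ix -0.001080563784933286 [0.64081946 0.20538554 0.10454278]
[[4.050e+02 2.000e+02 6.392e-01 1.681e-01 2.000e+01]
 [3.300e+02 1.980e+02 6.418e-01 2.401e-01 2.000e+01]
 [3.100e+02 1.970e+02 6.422e-01 2.588e-01 2.000e+01]
 [2.340e+02 1.950e+02 6.445e-01 3.309e-01 1.900e+01]
 [2.280e+02 1.710e+02 6.666e-01 3.356e-01 1.980e+02]]
(array([320., 192.]), (array([0.6466, 0.2492]), (177.9, 67.7), 88.1))
75.7917
```

View pics/c9.png

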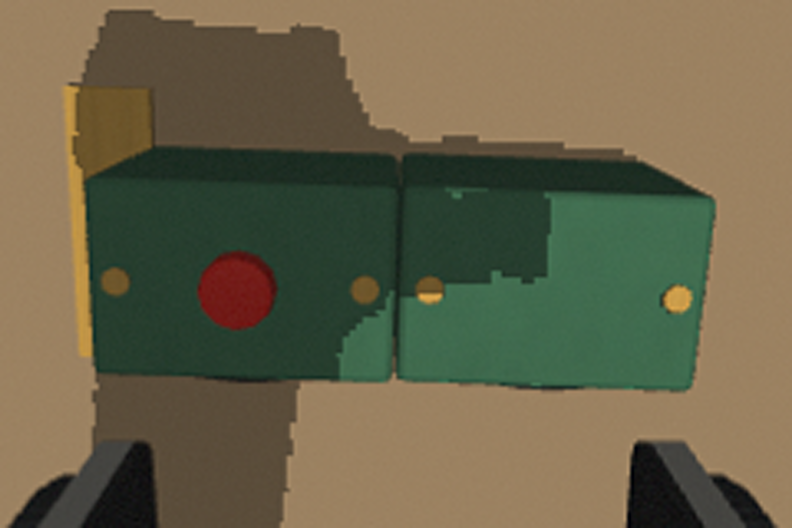

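Fronts are now in line and the cases butt. Now the second case.

```bash
python3 - <<'E'
from h import *
np.set_printoptions(suppress=True)
b=find_case((.632,-.195),np.pi)
assert b and b[0]<.06 and abs(b[2])<.4
xy,yaw=b[1],b[2]
go([*xy,.2],yaw);arm.move_gripper(1.0,60)
print(descend(.13,.104,.004,5));arm.move_gripper(0,60);print("grip",arm.read_opening(),arm.read_finger_force())
a0=Ro.from_quat(arm.read_eef_rot()).as_matrix()[0,1]<0
q=list(quat(YAW+(np.pi if a0 else 0)))
arm.line_to([*xy,.119],.08)
s=C-U*.195;arm.line_to([*s,.119],.15,ori=q);print("held",arm.read_opening(),arm.read_ft_force())
f0=np.array(arm.read_ft_force());z=.110
while z>.102:
    arm.line_to([*s,z],.04)
    if arm.read_ft_force()[2]-f0[2]>3:break
    z-=.001
print("desk",z)
home(2,z,d=.012)
arm.move_gripper(.85);arm.pause(.2)
p=arm.read_tool_pos();arm.line_to([p[0],p[1],.2],.15)
o,g=case_meas((.643,.205),np.pi,"w10",.31);print(o);print(*g,sep="\n")
im=cv2.imread("pics/w10.png")[110:270,180:460];cv2.imwrite("pics/c10.png",cv2.resize(im,None,fx=2.8,fy=2.8,interpolation=cv2.INTER_CUBIC))
print(arm.read_time())
E
```

```text
(np.float64(0.004629524813628271), array([ 0.63415, -0.1991 ]), np.float64(-0.031933585215946705)) [(array([326., 188.]), (array([ 0.6384, -0.1992]), (87.9, 66.3), 88.2)), (array([ 11., 176.]), (array([0.6476, 0.091 ]), (58.0, 25.6), -16.3))]
0.104
grip 0.6953861955747997 66.75505757331848
held 0.6940485448000918 [-0.94441652  0.05079406 -3.41778889]
desk 0.103
depth err -0.00022288373914958193 -0.0007147212328304953
home d -0.013600000000000008 fy -14.657290661596724 depth err 6.967081827691235e-05 ix -0.0019563367700590186 [0.63754341 0.1156386  0.10474126]
[[439.     193.       0.6362   0.078   19.    ]
 [371.     191.       0.6391   0.15    18.    ]
 [353.     191.       0.6392   0.169   18.    ]
 [285.     188.       0.6416   0.2407  18.    ]
 [268.     188.       0.6418   0.2587  18.    ]
 [199.     186.       0.6444   0.3304  18.    ]
 [202.     143.       0.6888   0.3224  82.    ]
 [579.      13.       0.8012  -0.0265  25.    ]]
(array([319., 185.]), (array([0.6447, 0.2042]), (267.1, 66.9), 88.1))
98.5
```

View pics/c10.png

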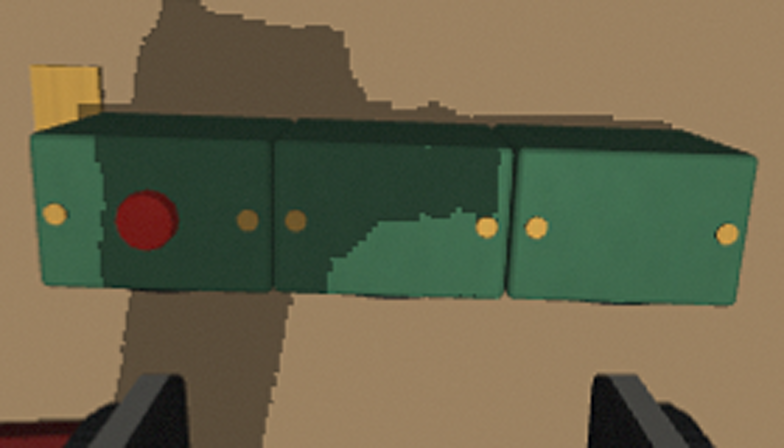

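The row is collinear to about 0.5 mm. The last seam, at (508,225), looks slightly wider, so I nudge the row home by pushing the outer face with shut fingers, then check everything.

```bash
python3 - <<'E'
from h import *
np.set_printoptions(suppress=True)
s=C-U*(.225+.035)
go([*s,.2],YAW);arm.move_gripper(0,60)
print(descend(.14,.11,.005,5));arm.pause(.1);f0=np.array(arm.read_ft_force());d=.035
while d>-.035:
    d-=.001;arm.line_to([*(C-U*(.225+d)),.11],.03)
    fy=(np.array(arm.read_ft_force())-f0)[:2]@U
    if abs(fy)>22:break
print(d,fy,arm.read_tool_pos());arm.pause(.2)
arm.line_to([*s,.11],.05);arm.line_to([*s,.25],.2)
o,g=case_meas((.643,.205),np.pi,"w11",.31);print(o[:7])
arm.move_j([-1.312,.615,-.013,1.423,.008,1.103,-.04])
imt,ct=shot("top");cv2.imwrite("pics/t11.png",imt)
for n,m,z in(("pad",hsv(imt,(100,150,80),(125,255,255)),.003),("red",dred(imt),.085)):
    for c in blobs(m,60): print(n,c.mean(0).round(),rect(ct(c,z)))
for c in blobs(hsv(imt[232:315,395:515],(0,0,120),(180,60,255)),500): print("tray",rect(ct(c+[395,232],.025)))
a=cv2.resize(cv2.imread("pics/w11.png")[110:270,180:460],None,fx=2,fy=2,interpolation=cv2.INTER_CUBIC)
b=cv2.resize(imt[120:320,120:520],(560,280));cv2.imwrite("pics/f.png",np.vstack([a,b]))
print(arm.read_time())
E
```

```text
0.11
-0.003000000000000021 -22.09209043647104 [0.63607144 0.05744842 0.11080473]
[[438.     193.       0.6364   0.0788  18.    ]
 [370.     191.       0.6392   0.1507  18.    ]
 [353.     191.       0.6393   0.1687  18.    ]
 [285.     189.       0.6416   0.2407  17.    ]
 [268.     188.       0.642    0.2588  16.    ]
 [199.     186.       0.6445   0.3305  17.    ]
 [202.     143.       0.6887   0.3222  82.    ]]
pad [454. 270.] (array([ 0.4314, -0.3019]), (265.8, 185.9), -84.1)
red [169. 271.] (array([0.4383, 0.4079]), (196.0, 138.2), -88.3)
red [462. 268.] (array([ 0.4325, -0.2994]), (145.2, 13.3), 6.1)
red [489. 195.] (array([ 0.6098, -0.3824]), (89.1, 25.1), -2.2)
tray (array([ 0.4271, -0.2465]), (150.1, 123.1), 5.9)
tray (array([ 0.4397, -0.3709]), (150.1, 92.5), 6.0)
118.6
```

View pics/f.png

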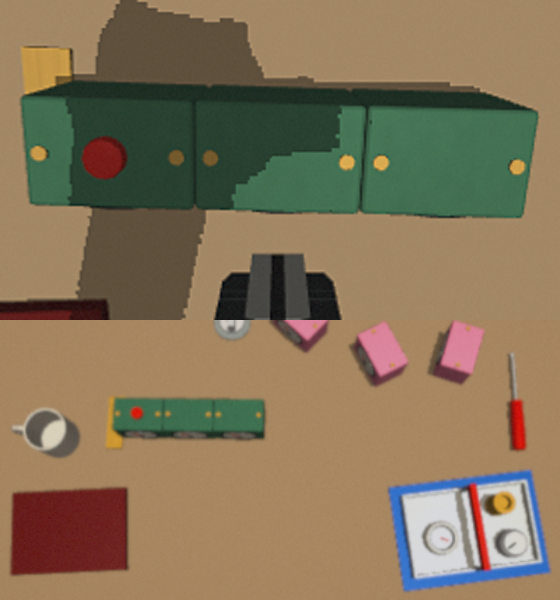

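The gaps are now even, 18.0 and 18.1 mm between neighbouring screws against 18 nominal. The tray is square on the pad with all its parts, and the bystanders are untouched. The arm is clear, so I hand in.

```bash
python3 -c "
from station import ticket
print(ticket.finish_job())"
```

```text
the job is handed in; nothing more can be done
None
```

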